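# Wedge up the sinker mould on its cooling patch

## Task

Slide the aluminium sinker mould along the steel slab, without lifting it off, onto the copper cooling patch: square and back against the dark stop bar, with copper showing along both its sides. Then take the brass wedge by its red grip and, with the wedge flat on the slab, push it under the mould's overhanging front lip until the mould's front just comes up off the slab, the lip raised about 3 mm (so the pour runs to the back). Finish while still holding the wedge there, with the robot touching the mould only through the wedge, and leave the two sinkers and the dish where they stand.

Things in the scene. Friction and masses are not known exactly. Their poses are not given: they have to be found in the camera images.
- slab: Fixed steel casting slab on the bench, 280 (x) x 400 (y) x 10 mm. Origin: centre of its underside, so its top is at z = 10 mm. A dark stop bar, 20 mm thick and standing 15 mm above the slab's top, runs along its whole far (+x) edge; the bar's near face is at slab x = +120 mm. Its position and yaw vary.
- patch: Copper cooling patch let flush into the slab's top, 135 mm (x) by 130 mm (y), reaching to the stop bar; fixed, level with the slab's top and square with the slab, in a different place along the bar each time. Origin on the slab's top, 60 mm in front of the bar's near face, on the patch's centre line: it is where the mould's origin should come. Its +x points at the bar.
- mould: Loose aluminium sinker mould, 0.55 to 0.9 kg: plate 120 (x) x 100 (y) x 20 mm on a foot 6 mm thick, so its top is 26 mm above the slab, on which it starts flat, 40 to 80 mm short of its place at the bar. Origin: under the plate's centre, at the foot's underside; +x points to the far end, away from the lip. On top stands a central blue rib to grip it by, 56 (x) x 18 (y) x 28 mm high.
- mould_rib (a point): Top centre of the mould's blue rib: mould frame (0, 0, 54) mm.
- mould_lip (a point): Middle of the lower front edge of the mould's lip: mould frame (-60, 0, 6) mm. The foot reaches only from x = -15 to +60 mm, so the plate overhangs as a lip from x = -60 to -15 mm, on the robot's side, its underside 6 mm above the slab while the mould lies flat.
- wedge: Loose brass wedge, 0.18 kg, 115 (x) x 30 (y) mm. Origin: centre of its underside; +x points to the thin tip. The red grip block fills x = -57.5 to -17.5 mm, 30 mm wide, 40 mm high; the ramp is 75 mm long, 2 mm thick at the tip, 1 mm thicker every 4 mm. Starts flat on the bench (z = 0), left or right of the slab, tip roughly towards +x.
- wedge_tip (a point): Middle of the wedge's thin edge, at its underside: wedge frame (57.5, 0, 0) mm. With the wedge flat on the slab, the ramp meets the lip's edge when this is 16 mm past it; each further 4 mm raises the lip by 1 mm; the tip would meet the mould's foot at 45 mm.
- wedge_grip (a point): Centre of the red grip block, 25 mm above its underside: wedge frame (-37.5, 0, 25) mm.
- sinker_a: Grey cone sinker, 38 mm across, 48 mm high, loose; origin under its centre. Leave alone.
- sinker_b: A second such sinker, on the other side of the slab. Leave alone.
- dish: White porcelain test dish, 72 mm across, 20 mm high, loose, on the bench at the side of the slab where the wedge is not; origin under its centre. Leave alone.
Not all that is in view belongs to the job. Leave any green or pink look-alike of the mould alone.

How it is judged (in metres and radians):
On the way:
1. the mould lies flat on the copper patch, square, back against the stop bar (y of mould in the frame of patch between -0.015 and 0.015 m and x of mould in the frame of patch above -0.006 m and x of mould_lip in the frame of patch below -0.05 m and angle between the y axis of mould and the y axis of patch, either way round below 0.08 rad and z of mould_lip in the frame of slab below 0.017 m), for 0.2 s.
At the end, for the whole second after the job is handed in: Mould within 6 mm of the stop bar, 15 mm of the patch's centre line, square to 0.08 rad, at rest; lip raised 1.5 to 5 mm by the wedge, which lies flat on the slab (3 mm, 0.06 rad), tip under the lip, pressing on the mould and held by the fingers; the robot does not touch the mould (y of mould in the frame of patch between -0.015 and 0.015 m and x of mould in the frame of patch above -0.006 m and x of mould_lip in the frame of patch below -0.05 m and angle between the y axis of mould and the y axis of patch, either way round below 0.08 rad and z of mould_lip in the frame of slab between 0.0175 and 0.021 m and contact force between wedge and mould above 0.5 N and contact force between the fingers and wedge above 2 N and contact force between each of the arm, the fingers and mould below 0.5 N and angle between wedge's own z axis and vertical below 0.06 rad and z of wedge_tip in the frame of slab between 0.008 and 0.013 m and x of wedge_tip in the frame of mould above -0.055 m and y of wedge_tip in the frame of mould between -0.05 and 0.05 m and linear speed of mould below 0.01 m/s); the arm keeps its last pose, push and grip.
It fails at once if the mould is lifted off the slab or tipped (z of mould in the frame of slab above 0.018 m or angle between mould's own z axis and vertical above 0.15 rad).
It fails at once if a sinker or the dish is moved (over 20 mm) (distance of any of sinker_a, sinker_b, dish from where it was at the start of the episode above 0.02 m).
It also fails if it takes over 56 s, if anything falls off the work surface, if the arm or the gripper's body presses on something with over 40 N, if the wrist force passes 120 N, or if a joint passes its speed limit or range.

## Robot

A 6-joint arm with a two-finger parallel gripper is mounted at the origin on the work surface. World frame = base frame: x ahead of the robot, y to its left, z up, the work surface at z = 0. Lengths are in m, angles in degrees, forces in N, time in s.
With the tool pointing down it reaches from about 0.375 to 0.9 m from the base axis. Payload 3.1 kg.
Tool frame: the origin (TCP) lies on the centre line of the jaws, within the pads' length; the fingertips stand 25 mm ahead of it and the grasp point (between the pads) lies 6 mm ahead of it; z points along the fingers, y is the line along which they close (so a half turn about z gives the same grasp; the last joint's range is limited). The gripper opens to 87 mm and grips with 3 to 60 N. Pads are 19 mm wide; open, the fingers measure 117 mm over their backs; the gripper's body (75 mm by 190 mm) begins 51 mm behind the grasp point.
Start: joints at [-76.003, 30.224, 82.088, -0, 67.689, -10.227], TCP at [0.256, -0.57, 0.248] pointing down, gripper open.
Joint ranges: [-176.69, 176.69], [-43.24, 126.21], [12.49, 139.97], [-82, 262], [0, 151.66], [-163.58, 163.58]. Speed limits (degrees/s): [159.86, 159.86, 180, 180, 180, 180].

## Interface

Orientations are given as a 3x3 rotation matrix whose columns are the frame's x, y, z axes.
In Python, from rig import bot, cams, models gives the robot as it stands. The module is installed in compiled form; this text tells all that it offers.
- The arm moves only by the shell command python3 -m handwheel 'ROWS' [OPENING]. ROWS is JSON, a list of rows, each a list of 6 numbers: the shift along the world's x, y, z each as a share of 1 m, from -1 to 1, then the turn, a rotation vector about the world's x, y, z each as a share of 2 rad, from -1 to 1. In form: [[dx, dy, dz, wx, wy, wz], ...]. A call has exactly 8 rows; each row is the pose to reach, as a shift and turn from the pose commanded when the call began; what a row does not reach only later rows make up. A row lasts 1/12 s, in which the tool goes at most 41.7 mm and 7.16 degrees, less where a joint would pass 70% of its speed; a pose out of reach is approached as far as the arm can. A call with a number of a shift or a turn outside -1 to 1 is refused whole. A call with a gripper value outside its range is refused whole. OPENING is the opening, from -1 (shut) to 1 (fully open), so that 0 is half open, set as the call begins (- or left out, the last holds). The fingers move at their own pace and stop on an object; the grip force is fixed at half the most. Time passes only in rows, so rows that repeat a pose let the fingers close, or fill a call up. It gives the time, the measured TCP pose, the force, the opening and the grip force at its end, in the units of the state.
- bot.read_state(): the state, without advancing time (a new reading comes with each control period).
- cams.capture(name): name is "scene" or "side" or "wrist"; returns (picture, depth): 400x640x3 uint8, blue, green, red; 400x640 float32, m along the optical axis (not along the pixel's ray), 0 where there is no reading.
- cams.calibration(name): a dict with "mtx" (3x3 intrinsics, pixels), "R" (3x3) and "t" (3): a world point X has camera coordinates R X + t; the wrist camera has in their place "tool_from_camera" (4x4, takes a point from camera to tool coordinates, whose origin is the TCP and whose axes are the flange's). Camera axes: x right, y down, z forward; pixel columns grow to the right and rows downward; lengths in m; the calibration is good to about 2 mm. A picture is of the moment at which its call begins: read the wrist's pose just before it. calibration takes no time and is no camera call.
- bot.hand_in(): hands the job in; it is judged then, once.
Trained networks look in the newest picture that a camera, given by its name, has taken for a name from the list of things; names that differ only in an ending like _2 or _b are one class to them, and where a whole thing is asked for, a point or a joint stands for the part that bears it (a point fixed in the world has none). Each returns a list of dicts, best first, with "conf" (0 to 1); they miss things now and then, are a little off and sometimes report something else, mostly with a low value. They report only what shows in the picture. A call takes as long as a camera call. They do not tell look-alikes from the thing itself.
- models.spot_in(query, camera): "position" ([column, row] in pixels, amid what is visible of it).
- models.tip_of(query, camera): "position" ([column, row] in pixels: a listed point, or the origin of a listed thing).
The state is a dict: "time_s": time; "joint_positions": joint angles; "qvel": joint speeds; "tau": joint torques, N m; "position": TCP position; "tcp_rot": TCP orientation; "force": force on the tool from outside, world axes, zero at the start; "moment": the same for the moment, N m; "opening": opening from 0.0 (shut) to 1.0 (fully open); "grasp_force": force on a finger pad.
Only numpy, scipy, OpenCV 4.12 (cv2) and the standard library are available. Lean on these libraries where they do the work, as an engineer would, in place of code of your own. Each camera call takes 0.05 s, during which the arm holds its last target. There are 200 camera calls.

## Working session

There is one attempt and no reset: what is moved stays moved. The work goes in short steps, Python scripts to look and compute and a shell command to move; the robot and the scene stay as the last step left them, time stands still between calls to the robot, and variables do not carry over. Pictures are saved under pics/ and viewed, at most 10 in all, crops included, and the job is handed in when it is done.

```bash
mkdir -p pics
cat > h.py <<'E'
import numpy as np, cv2
from rig import bot, cams, models
def cal(name):
    c=cams.calibration(name); return np.array(c["mtx"]),np.array(c["R"]),np.array(c["t"])
def unproj_z(name,px,z):
    K,R,t=cal(name); d=R.T@(np.linalg.inv(K)@np.array([px[0],px[1],1.])); o=-R.T@t
    return o+d*(z-o[2])/d[2]
def proj(name,X):
    K,R,t=cal(name); p=K@(R@np.array(X)+t); return p[:2]/p[2]
E
python3 - <<'E'
from h import *
s=bot.read_state(); print(s['time_s'],s['position'],s['tcp_rot'],s['opening'])
for n in ("scene","side"):
    p,d=cams.capture(n); cv2.imwrite(f"pics/{n}0.png",p); np.save(f"{n}d.npy",d)
    K,R,t=cal(n); print(n,K.round(1).tolist(),(-R.T@t).round(3),R.round(2).tolist())
    for q,z in (("mould",0.01),("mould_rib",.064),("mould_lip",.016),("wedge",0),("wedge_tip",0),("wedge_grip",.025),("patch",.01),("slab",0),("sinker_a",0),("dish",0)):
        print(q,[(np.round(r['position']).astype(int).tolist(),round(r['conf'],2),unproj_z(n,r['position'],z).round(3)[:2].tolist()) for r in models.tip_of(q,n)[:3]])
E
```

```text
0.0 [ 0.25628703 -0.56932348  0.24658553] [[ 9.11949846e-01  4.10301383e-01 -5.04322455e-04]
 [ 4.10301518e-01 -9.11947634e-01  2.04357444e-03]
 [ 3.78565750e-04 -2.07056167e-03 -9.99997785e-01]] 1.0026606426898081
scene [[431.0, 0.0, 326.9], [0.0, 431.0, 194.7], [0.0, 0.0, 1.0]] [ 1.14  -0.853  0.935] [[0.78, 0.62, 0.01], [0.4, -0.48, -0.78], [-0.48, 0.61, -0.63]]
mould [([229, 230], 0.94, [0.307, -0.277]), ([359, 223], 0.76, [0.599, 0.004]), ([329, 159], 0.58, [0.3, 0.227])]
mould_rib [([361, 210], 0.66, [0.6, 0.007]), ([330, 144], 0.59, [0.292, 0.246])]
mould_lip [([319, 166], 0.77, [0.307, 0.16]), ([211, 235], 0.7, [0.287, -0.33])]
wedge [([255, 276], 0.71, [0.494, -0.349]), ([376, 163], 0.57, [0.446, 0.333])]
wedge_tip [([391, 168], 0.74, [0.51, 0.339])]
wedge_grip [([373, 154], 0.54, [0.425, 0.342])]
patch [([383, 213], 0.89, [0.632, 0.094])]
slab [([360, 223], 0.66, [0.595, 0.017])]
sinker_a [([283, 314], 0.57, [0.642, -0.391]), ([430, 181], 0.46, [0.662, 0.365])]
dish [([254, 276], 0.9, [0.492, -0.35])]
side [[442.4, 0.0, 317.8], [0.0, 442.4, 200.6], [0.0, 0.0, 1.0]] [1.000e-03 7.250e-01 1.129e+00] [[-0.82, -0.57, 0.0], [-0.44, 0.62, -0.64], [0.37, -0.53, -0.76]]
mould [([293, 200], 0.97, [0.607, -0.005]), ([326, 308], 0.79, [0.299, 0.254]), ([265, 294], 0.15, [0.464, 0.318])]
mould_rib [([328, 298], 0.87, [0.296, 0.249]), ([291, 189], 0.57, [0.612, -0.002]), ([419, 184], 0.46, [0.285, -0.258])]
mould_lip [([309, 205], 0.74, [0.549, -0.014]), ([338, 287], 0.69, [0.305, 0.184]), ([427, 185], 0.55, [0.274, -0.317])]
wedge [([263, 298], 0.87, [0.465, 0.327])]
wedge_tip [([251, 284], 0.82, [0.521, 0.31])]
wedge_grip [([273, 304], 0.77, [0.42, 0.334])]
patch []
slab [([295, 211], 0.84, [0.579, 0.023])]
sinker_a [([197, 273], 0.56, [0.675, 0.374]), ([347, 132], 0.48, [0.648, -0.403])]
dish [([375, 158], 0.53, [0.491, -0.345])]
```

View pics/scene0.png

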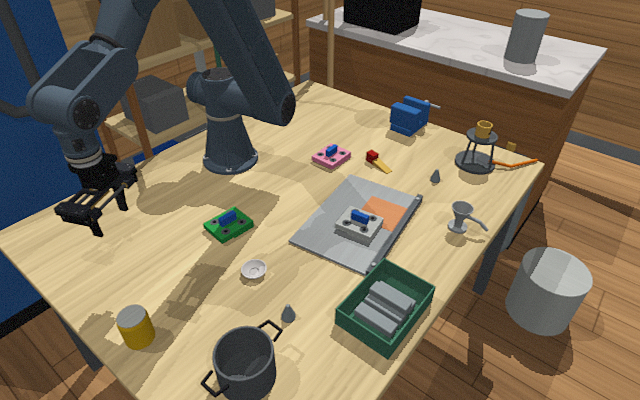

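View pics/side0.png

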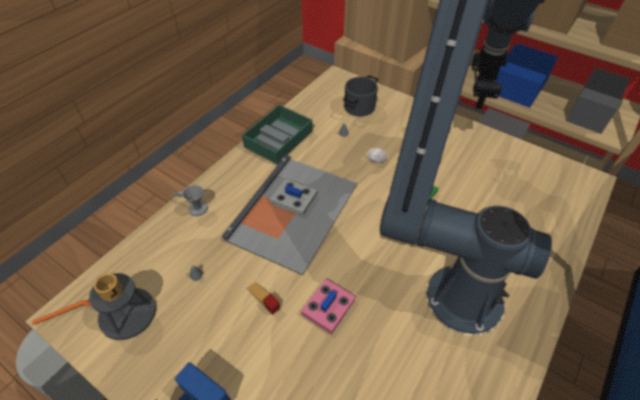

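The scene shows these mould candidates: the grey aluminium one on the slab at scene (359,223), a green look-alike at (229,230) and a pink one at (330,157). I choose the grey one. The wedge with the red grip is at (376,163), the copper patch at (383,213), the dish at (254,270), and the sinkers at (288,311) and (435,175).

```bash
python3 - <<'E'
from h import *
print(np.array(cams.calibration("wrist")["tool_from_camera"]).round(3), cams.calibration("wrist")["mtx"])
a=unproj_z("side",(288,158),.025);b=unproj_z("side",(228,238),.025);print(a,b,np.degrees(np.arctan2(*(b-a)[:2])))
E
python3 -m handwheel '[[0.22,0.6,0.1,0,0,0],[0.22,0.6,0.1,0,0,0],[0.22,0.6,0.1,0,0,0],[0.22,0.6,0.1,0,0,0],[0.22,0.6,0.1,0,0,0],[0.22,0.6,0.1,0,0,0],[0.22,0.6,0.1,0,0,0],[0.22,0.6,0.1,0,0,0]]'
```

```text
[[ 0.001 -0.97  -0.245  0.067]
 [ 1.     0.001 -0.    -0.   ]
 [ 0.    -0.245  0.97  -0.137]
 [ 0.     0.     0.     1.   ]] [[343.05708509   0.         318.44091604]
 [  0.         343.05708509 194.42590532]
 [  0.           0.           1.        ]]
[ 0.73261147 -0.14075729  0.025     ] [0.67053923 0.23991555 0.025     ] -9.261102900769293
time_s: 1.77
position: [0.3701, -0.2589, 0.2996]
tcp_rot: [[0.912, 0.41, 0.001], [0.41, -0.912, -0.0], [0.0, 0.001, -1.0]]
force: [1.0, -0.6, -0.5]
opening: 0.998
grasp_force: 0.0
```

```bash
python3 -m handwheel '[[0.23,0.30,0.05,0,0,-0.13],[0.23,0.30,0.05,0,0,-0.13],[0.23,0.30,0.05,0,0,-0.13],[0.23,0.30,0.05,0,0,-0.13],[0.23,0.30,0.05,0,0,-0.13],[0.23,0.30,0.05,0,0,-0.13],[0.23,0.30,0.05,0,0,-0.13],[0.23,0.30,0.05,0,0,-0.13]]'
python3 -m handwheel '[[0.03,0.02,0,0,0,0],[0.03,0.02,0,0,0,0],[0.03,0.02,0,0,0,0],[0.03,0.02,0,0,0,0],[0.03,0.02,0,0,0,0],[0.03,0.02,0,0,0,0],[0.03,0.02,0,0,0,0],[0.03,0.02,0,0,0,0]]'
cat >> h.py <<'E'
def wcap(fn=None):
    s=bot.read_state(); p,d=cams.capture("wrist")
    if fn: cv2.imwrite("pics/"+fn,p)
    c=cams.calibration("wrist"); T=np.array(c["tool_from_camera"]); R=np.array(s["tcp_rot"]); P=np.array(s["position"])
    W=np.eye(4); W[:3,:3]=R; W[:3,3]=P; return p,d,W@T,np.array(c["mtx"])
def wun(W,K,px,z):
    px=np.atleast_2d(px).astype(float); d=np.c_[px,np.ones(len(px))]@np.linalg.inv(K).T@W[:3,:3].T
    return W[:3,3]+d*((z-W[2,3])/d[:,2])[:,None]
E
python3 - <<'E'
from h import *
p,d,W,K=wcap("w1.png"); np.savez("w1",p=p,d=d,W=W,K=K)
for q,z in (("mould",0.01),("mould_rib",.064),("mould_lip",.016),("patch",.01),("wedge_tip",0),("wedge_grip",.025)):
    print(q,[(np.round(r['position']).astype(int).tolist(),round(r['conf'],2),wun(W,K,r['position'],z)[0].round(4)[:2].tolist()) for r in models.tip_of(q,"wrist")[:2]])
hsv=cv2.cvtColor(p,cv2.COLOR_BGR2HSV)
def rect(m,z):
    m=cv2.morphologyEx(m,cv2.MORPH_OPEN,np.ones((3,3)))
    cs=max(cv2.findContours(m,0,1)[0],key=cv2.contourArea)
    w=wun(W,K,cs[:,0,:],z)[:,:2]; r=cv2.minAreaRect((w*1000).astype(np.float32)); print(cv2.boundingRect(cs),r,cv2.boxPoints(r).round(1).tolist())
rect(cv2.inRange(hsv,(100,120,40),(130,255,255)),.064)
rect(cv2.inRange(hsv,(3,110,100),(15,255,255)),.01)
E
```

```text
time_s: 2.43
position: [0.5639, -0.0069, 0.3416]
tcp_rot: [[0.987, 0.162, 0.0], [0.162, -0.987, -0.0], [0.0, 0.0, -1.0]]
force: [0.8, -1.0, -0.2]
opening: 1.0
grasp_force: 0.0
time_s: 3.1
position: [0.5926, 0.0103, 0.3413]
tcp_rot: [[0.987, 0.161, 0.0], [0.161, -0.987, -0.0], [0.0, 0.0, -1.0]]
force: [0.4, -0.1, -0.5]
opening: 0.997
grasp_force: 0.0
mould [([333, 148], 0.94, [0.6091, -0.0068])]
mould_rib [([335, 153], 0.94, [0.6098, -0.0073]), ([470, 390], 0.53, [0.3019, -0.2597])]
mould_lip [([333, 194], 0.71, [0.5479, -0.017])]
patch [([264, 117], 0.71, [0.6356, 0.0917])]
wedge_tip [([100, 173], 0.7, [0.5198, 0.3118])]
wedge_grip [([100, 174], 0.43, [0.5269, 0.2967]), ([334, 153], 0.25, [0.6048, -0.0088])]
(328, 131, 15, 46) ((608.5886840820312, -6.96544075012207), (54.553531646728516, 16.887094497680664), 9.70469856262207) [[580.2999877929688, -3.200000047683716], [583.0999755859375, -19.899999618530273], [636.9000244140625, -10.699999809265137], [634.0999755859375, 6.0]]
(210, 68, 101, 104) ((628.4881591796875, 93.89619445800781), (135.15992736816406, 129.5577392578125), 8.435296058654785) [[552.0999755859375, 148.10000610351562], [571.0999755859375, 19.899999618530273], [704.7999877929688, 39.70000076293945], [685.7999877929688, 167.89999389648438]]
```

View pics/w1.png

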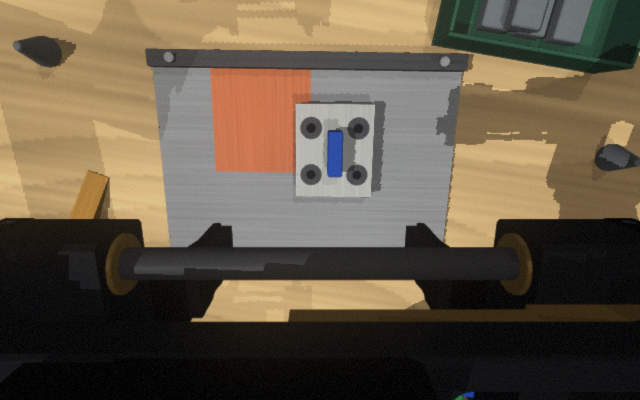

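The crop confirms the choice: the grey mould with the blue rib at wrist (335,153), and the copper patch at columns 210–311, rows 68–172, just in front of the bar. The rib is at (0.609,-0.007). The patch origin is at about (0.636,0.095) with a yaw of about 8.7°.

```bash
python3 -m handwheel '[[0.016,-0.017,-0.04,0,0,0],[0.016,-0.017,-0.08,0,0,0],[0.016,-0.017,-0.12,0,0,0],[0.016,-0.017,-0.16,0,0,0],[0.016,-0.017,-0.20,0,0,0],[0.016,-0.017,-0.235,0,0,0],[0.016,-0.017,-0.235,0,0,0],[0.016,-0.017,-0.235,0,0,0]]' 0
python3 - <<'E'
from h import *
p,d,W,K=wcap("w2.png")
hsv=cv2.cvtColor(p,cv2.COLOR_BGR2HSV); m=cv2.inRange(hsv,(100,120,40),(130,255,255))
cs=max(cv2.findContours(m,0,1)[0],key=cv2.contourArea); print(cv2.boundingRect(cs)); r=cv2.minAreaRect((wun(W,K,cs[:,0,:],.064)[:,:2]*1000).astype(np.float32)); print(r)
print(bot.read_state()['position'])
E
```

```text
time_s: 4.12
position: [0.6078, -0.0057, 0.1044]
tcp_rot: [[0.987, 0.162, -0.005], [0.162, -0.987, 0.001], [-0.005, -0.002, -1.0]]
force: [0.1, 0.2, 0.3]
opening: 0.526
grasp_force: 0.0
(307, 175, 32, 72)
((620.6196899414062, -5.298404693603516), (40.128028869628906, 16.72705841064453), 8.925423622131348)
[ 0.60979724 -0.00598914  0.10671579]
```

View pics/w2.png

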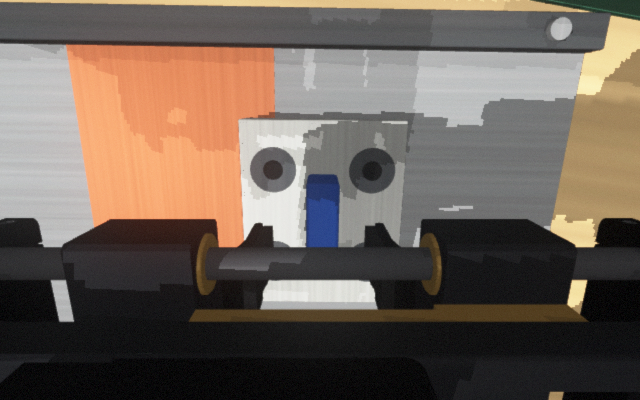

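The rib sits at (322,210), centred between the fingers and clear of them. I go down and grip.

```bash
python3 -m handwheel '[[0,0,-0.02,0,0,0],[0,0,-0.04,0,0,0],[0,0,-0.04,0,0,0],[0,0,-0.04,0,0,0],[0,0,-0.04,0,0,0],[0,0,-0.04,0,0,0],[0,0,-0.04,0,0,0],[0,0,-0.04,0,0,0]]'
python3 -m handwheel '[[0,0,0,0,0,0],[0,0,0,0,0,0],[0,0,0,0,0,0],[0,0,0,0,0,0],[0,0,0,0,0,0],[0,0,0,0,0,0],[0,0,0,0,0,0],[0,0,0,0,0,0]]' -1
```

```text
time_s: 4.83
position: [0.6097, -0.006, 0.0673]
tcp_rot: [[0.987, 0.162, 0.002], [0.162, -0.987, -0.0], [0.002, 0.001, -1.0]]
force: [0.7, 0.4, 0.6]
opening: 0.499
grasp_force: 0.0
time_s: 5.5
position: [0.6091, -0.0062, 0.0659]
tcp_rot: [[0.987, 0.162, 0.0], [0.162, -0.987, -0.0], [0.0, 0.0, -1.0]]
force: [0.5, -2.6, -0.2]
opening: 0.203
grasp_force: 30.0
```

```bash
python3 -m handwheel '[[0.001,0.008,0,0,0,0],[0.003,0.022,0,0,0,-0.001],[0.005,0.037,0,0,0,-0.002],[0.008,0.053,0,0,0,-0.003],[0.010,0.069,0,0,0,-0.004],[0.012,0.084,0,0,0,-0.005],[0.014,0.096,0,0,0,-0.005],[0.015,0.100,0,0,0,-0.005]]'
python3 -m handwheel '[[0,0,0,0,0,0],[0,0,0,0,0,0],[0,0,0,0,0,0],[0,0,0,0,0,0],[0,0,0,0,0,0],[0,0,0,0,0,0],[0,0,0,0,0,0],[0,0,0,0,0,0]]'
python3 - <<'E'
from h import *
p,d,W,K=wcap("w3.png"); print(bot.read_state()['position'])
hsv=cv2.cvtColor(p,cv2.COLOR_BGR2HSV); m=cv2.inRange(hsv,(3,110,90),(15,255,255))
for r in range(60,240,20):
    c=np.where(m[r])[0]
    if len(c): w=wun(W,K,[[c[0],r],[c[-1],r]],.01)[:,:2]; print(r,c[0],c[-1],w.round(4).tolist())
E
```

```text
time_s: 6.17
position: [0.6236, 0.0958, 0.066]
tcp_rot: [[0.988, 0.154, -0.001], [0.154, -0.988, 0.0], [-0.001, -0.0, -1.0]]
force: [-1.4, -4.1, 0.2]
opening: 0.204
grasp_force: 30.0
time_s: 6.83
position: [0.6239, 0.0939, 0.0659]
tcp_rot: [[0.988, 0.152, -0.0], [0.152, -0.988, 0.0], [-0.0, -0.0, -1.0]]
force: [-0.9, 2.6, -1.8]
opening: 0.201
grasp_force: 30.0
[0.6238927  0.09386228 0.06597228]
100 202 440 [[0.6844, 0.1675], [0.7041, 0.0401]]
120 204 439 [[0.674, 0.1656], [0.6937, 0.0381]]
140 205 437 [[0.6632, 0.1643], [0.683, 0.0366]]
160 207 435 [[0.6521, 0.1624], [0.6719, 0.0351]]
180 208 433 [[0.6407, 0.1609], [0.6604, 0.0335]]
200 210 432 [[0.629, 0.1589], [0.6488, 0.0313]]
220 0 35 [[0.5978, 0.2805], [0.6009, 0.2601]]
```

View pics/w3.png

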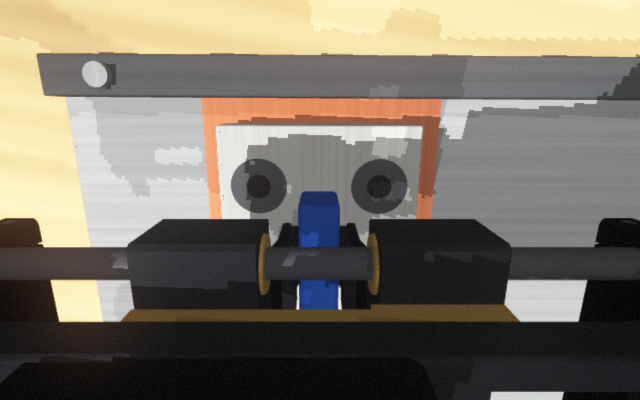

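The mould is centred on the copper, which shows at about column 210 on the left and 430 on the right, and it is about 12 mm short of the bar. I ease it forward.

```bash
python3 -m handwheel '[[0.002,0,0,0,0,0],[0.004,0,0,0,0,0],[0.006,0,0,0,0,0],[0.008,0.0005,0,0,0,0],[0.010,0.0005,0,0,0,0],[0.010,0.0005,0,0,0,0],[0.010,0.0005,0,0,0,0],[0.010,0.0005,0,0,0,0]]'
python3 -m handwheel '[[0.0005,0,0,0,0,0],[0.001,0,0,0,0,0],[0.0015,0,0,0,0,0],[0.002,0,0,0,0,0],[0.0025,0.0005,0,0,0,0],[0.003,0.0005,0,0,0,0],[0.003,0.0005,0,0,0,0],[0.003,0.0005,0,0,0,0]]'
```

```text
time_s: 7.55
position: [0.6344, 0.0942, 0.0659]
tcp_rot: [[0.988, 0.152, 0.001], [0.152, -0.988, -0.0], [0.001, 0.001, -1.0]]
force: [-1.7, -0.8, -0.7]
opening: 0.207
grasp_force: 30.0
time_s: 8.22
position: [0.637, 0.0952, 0.066]
tcp_rot: [[0.988, 0.152, -0.0], [0.152, -0.988, 0.0], [-0.0, -0.0, -1.0]]
force: [-3.4, -0.3, -0.4]
opening: 0.208
grasp_force: 30.0
```

```bash
python3 -m handwheel '[[0.0005,0,0,0,0,0],[0.001,0,0,0,0,0],[0.0015,0,0,0,0,0],[0.002,0,0,0,0,0],[0.0025,0.0005,0,0,0,0],[0.003,0.0005,0,0,0,0],[0.003,0.0005,0,0,0,0],[0.003,0.0005,0,0,0,0]]'
```

```text
time_s: 8.88
position: [0.6371, 0.0953, 0.066]
tcp_rot: [[0.988, 0.152, -0.006], [0.152, -0.988, -0.0], [-0.006, -0.001, -1.0]]
force: [-9.4, -3.5, 4.4]
opening: 0.204
grasp_force: 30.0
```

```bash
python3 -m handwheel '[[-0.002,0,0,0,0,0],[-0.002,0,0,0,0,0],[-0.002,0,0,0,0,0],[-0.002,0,0,0,0,0],[-0.002,0,0,0,0,0],[-0.002,0,0,0,0,0],[-0.002,0,0,0,0,0],[-0.002,0,0,0,0,0]]' 0
python3 -m handwheel '[[0,0,0.03,0,0,0],[0,0,0.07,0,0,0],[0,0,0.11,0,0,0],[-0.02,0.02,0.15,0,0,0],[-0.04,0.04,0.19,0,0,0],[-0.06,0.06,0.22,0,0,0],[-0.08,0.08,0.22,0,0,0],[-0.08,0.08,0.22,0,0,0]]'
python3 - <<'E'
from h import *
p,d,W,K=wcap("w4.png"); print(bot.read_state()['position'])
for q,z in (("mould",0.01),("mould_rib",.064),("mould_lip",.016),("wedge",0),("wedge_tip",0),("wedge_grip",.025)):
    print(q,[(np.round(r['position']).astype(int).tolist(),round(r['conf'],2),wun(W,K,r['position'],z)[0].round(4)[:2].tolist()) for r in models.tip_of(q,"wrist")[:2]])
E
```

```text
time_s: 9.55
position: [0.6382, 0.0956, 0.0661]
tcp_rot: [[0.988, 0.152, 0.0], [0.152, -0.988, 0.0], [0.0, 0.0, -1.0]]
force: [-0.1, -0.6, -0.4]
opening: 0.499
grasp_force: 0.0
time_s: 10.22
position: [0.5547, 0.1798, 0.2902]
tcp_rot: [[0.988, 0.156, 0.003], [0.156, -0.988, 0.003], [0.004, -0.003, -1.0]]
force: [-0.4, -0.5, -0.4]
opening: 0.5
grasp_force: 0.0
[0.55628586 0.17788674 0.28841902]
mould [([401, 110], 0.89, [0.6347, 0.0947])]
mould_rib [([412, 108], 0.88, [0.6365, 0.0967]), ([201, 212], 0.57, [0.4909, 0.3025])]
mould_lip []
wedge [([200, 214], 0.65, [0.4647, 0.3233])]
wedge_tip [([213, 174], 0.59, [0.521, 0.3113])]
wedge_grip [([165, 37], 0.45, [0.6685, 0.3682])]
```

View pics/w4.png

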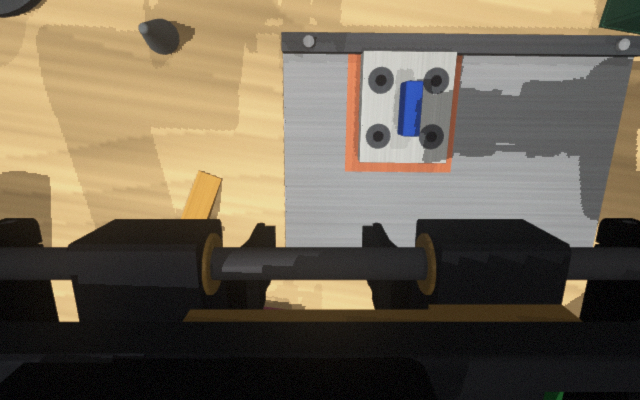

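The mould is seated at wrist (410,108), back on the bar, with copper showing on both sides. The wedge shows at (202,195), partly hidden by the gripper. I move nearer it with the tool's yaw matched.

```bash
python3 -m handwheel '[[-0.166,0.162,-0.05,0,0,-0.194],[-0.166,0.162,-0.05,0,0,-0.194],[-0.166,0.162,-0.05,0,0,-0.194],[-0.166,0.162,-0.05,0,0,-0.194],[-0.166,0.162,-0.05,0,0,-0.194],[-0.166,0.162,-0.05,0,0,-0.194],[-0.166,0.162,-0.05,0,0,-0.194],[-0.166,0.162,-0.05,0,0,-0.194]]' 0.5
python3 - <<'E'
from h import *
p,d,W,K=wcap("w5.png"); s=bot.read_state(); print(s['position'],np.array(s['tcp_rot'])[:,0])
for q,z in (("wedge",0),("wedge_tip",0),("wedge_grip",.025)):
    print(q,[(np.round(r['position']).astype(int).tolist(),round(r['conf'],2),wun(W,K,r['position'],z)[0].round(4)[:2].tolist()) for r in models.tip_of(q,"wrist")[:2]])
hsv=cv2.cvtColor(p,cv2.COLOR_BGR2HSV); m=cv2.inRange(hsv,(0,150,60),(6,255,255))|cv2.inRange(hsv,(172,150,60),(180,255,255))
cs=max(cv2.findContours(m,0,1)[0],key=cv2.contourArea);print(cv2.boundingRect(cs),cv2.minAreaRect((wun(W,K,cs[:,0,:],.04)[:,:2]*1000).astype(np.float32)))
E
```

```text
time_s: 11.23
position: [0.3911, 0.338, 0.235]
tcp_rot: [[0.973, -0.231, -0.002], [-0.231, -0.973, -0.001], [-0.001, 0.002, -1.0]]
force: [0.4, 0.2, 0.5]
opening: 0.749
grasp_force: 0.0
[0.39261087 0.33753051 0.23552171] [ 9.72620504e-01 -2.32399107e-01  1.01466488e-04]
wedge [([316, 101], 0.66, [0.4626, 0.3235])]
wedge_tip [([312, 41], 0.93, [0.5201, 0.3138])]
wedge_grip [([315, 139], 0.94, [0.4269, 0.3331])]
(299, 120, 31, 41) ((427.4245300292969, 333.89678955078125), (28.613590240478516, 38.17866134643555), 77.17433166503906)
```

View pics/w5.png

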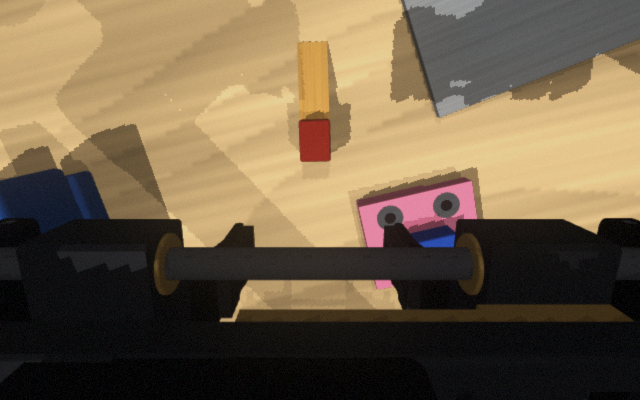

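The wedge is clear in view: red grip at (315,141), tip at (313,41), yaw about -13°, grip at (0.427,0.333). The pink look-alike at (420,215) stays clear of the path.

```bash
python3 -m handwheel '[[0.035,-0.004,-0.02,0,0,0],[0.035,-0.004,-0.06,0,0,0],[0.035,-0.004,-0.10,0,0,0],[0.035,-0.004,-0.14,0,0,0],[0.035,-0.004,-0.17,0,0,0],[0.035,-0.004,-0.19,0,0,0],[0.035,-0.004,-0.202,0,0,0],[0.035,-0.004,-0.202,0,0,0]]'
python3 -m handwheel '[[0,0,0,0,0,0],[0,0,0,0,0,0],[0,0,0,0,0,0],[0,0,0,0,0,0],[0,0,0,0,0,0],[0,0,0,0,0,0],[0,0,0,0,0,0],[0,0,0,0,0,0]]' -1
```

```text
time_s: 12.1
position: [0.4269, 0.3321, 0.0317]
tcp_rot: [[0.972, -0.235, -0.004], [-0.235, -0.972, -0.002], [-0.003, 0.003, -1.0]]
force: [-0.4, -0.8, 0.1]
opening: 0.75
grasp_force: 0.0
time_s: 12.77
position: [0.4272, 0.3338, 0.0347]
tcp_rot: [[0.973, -0.233, 0.001], [-0.233, -0.973, 0.0], [0.001, -0.001, -1.0]]
force: [-1.2, -0.2, 5.0]
opening: 0.345
grasp_force: 29.8
```

```bash
python3 -m handwheel '[[0,0,0.03,0,0,0],[0,0,0.06,0,0,0.05],[0.01,-0.03,0.07,0,0,0.1],[0.02,-0.07,0.07,0,0,0.15],[0.03,-0.11,0.07,0,0,0.195],[0.04,-0.15,0.07,0,0,0.195],[0.042,-0.19,0.07,0,0,0.195],[0.042,-0.23,0.07,0,0,0.195]]'
python3 -m handwheel '[[0,-0.02,0,0,0,0],[0,-0.034,0,0,0,0],[0,-0.034,-0.01,0,0,0],[0,-0.034,-0.02,0,0,0],[0,-0.034,-0.025,0,0,0],[0,-0.034,-0.025,0,0,0],[0,-0.034,-0.025,0,0,0],[0,-0.034,-0.025,0,0,0]]'
python3 - <<'E'
from h import *
s=bot.read_state(); P=np.array(s['position']); print(P,np.array(s['tcp_rot'])[:,0],s['force'],s['opening'])
zt=P[2]-.034; 
for n in ("scene","side"):
    p,d=cams.capture(n); cv2.imwrite(f"pics/{n}6.png",p)
    for q,z in (("wedge_tip",zt),("wedge_grip",zt+.025),("mould_lip",.016),("mould_rib",.064)):
        print(n,q,[(np.round(r['position']).astype(int).tolist(),round(r['conf'],2),unproj_z(n,r['position'],z).round(3)[:2].tolist()) for r in models.tip_of(q,n)[:3]])
p,d,W,K=wcap("w6.png")
E
```

```text
time_s: 13.43
position: [0.4697, 0.1018, 0.1039]
tcp_rot: [[0.988, 0.155, 0.001], [0.155, -0.988, -0.0], [0.001, 0.0, -1.0]]
force: [0.1, 0.0, -1.6]
opening: 0.344
grasp_force: 29.8
time_s: 14.1
position: [0.4691, 0.0699, 0.0792]
tcp_rot: [[0.988, 0.155, 0.0], [0.155, -0.988, 0.0], [0.0, 0.0, -1.0]]
force: [0.1, -0.1, -1.3]
opening: 0.341
grasp_force: 29.8
[0.46908243 0.0698872  0.0791728 ] [9.87941910e-01 1.54824957e-01 1.25019313e-04] [ 0.08547299 -0.07685763 -1.33746952] 0.34093132736649906
scene wedge_tip [([368, 196], 0.75, [0.568, 0.098])]
scene wedge_grip [([340, 183], 0.77, [0.471, 0.071]), ([364, 198], 0.49, [0.579, 0.058])]
scene mould_lip [([367, 208], 0.84, [0.581, 0.077]), ([324, 166], 0.74, [0.322, 0.174]), ([213, 235], 0.65, [0.292, -0.327])]
scene mould_rib [([330, 147], 0.73, [0.307, 0.228]), ([225, 212], 0.66, [0.285, -0.264]), ([385, 214], 0.62, [0.667, 0.041])]
side wedge_tip [([292, 214], 0.49, [0.557, 0.063]), ([286, 216], 0.36, [0.566, 0.083])]
side wedge_grip [([313, 225], 0.59, [0.467, 0.078])]
side mould_lip [([339, 291], 0.9, [0.298, 0.191]), ([281, 221], 0.73, [0.585, 0.09])]
side mould_rib [([330, 297], 0.84, [0.295, 0.245]), ([263, 203], 0.82, [0.65, 0.095])]
```

View pics/w6.png

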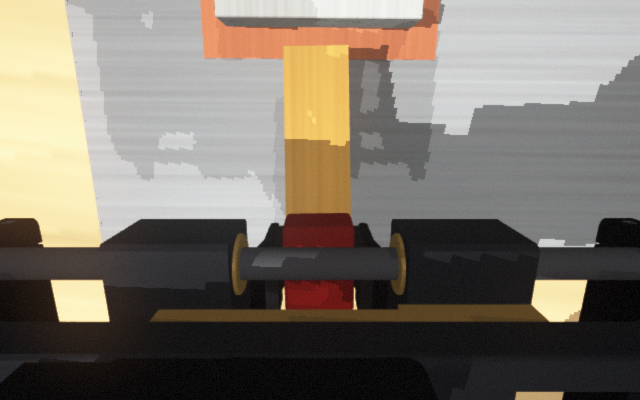

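The wedge hangs level and straight, with its tip at (317,46) just short of the mould's lip at rows 18–27. I lower it to the slab.

```bash
python3 -m handwheel '[[0,0,-0.01,0,0,0],[0,0,-0.02,0,0,0],[0,0,-0.027,0,0,0],[0,0,-0.031,0,0,0],[0,0,-0.033,0,0,0],[0,0,-0.033,0,0,0],[0,0,-0.033,0,0,0],[0,0,-0.033,0,0,0]]'
python3 -m handwheel '[[0,0,-0.0005,0,0,0],[0,0,-0.001,0,0,0],[0,0,-0.0015,0,0,0],[0,0,-0.002,0,0,0],[0,0,-0.002,0,0,0],[0,0,-0.002,0,0,0],[0,0,-0.002,0,0,0],[0,0,-0.002,0,0,0]]'
python3 - <<'E'
from h import *
p,d,W,K=wcap("w7.png"); P=np.array(bot.read_state()['position'])
g=cv2.cvtColor(p,cv2.COLOR_BGR2GRAY)
print(P, g[0:80,318].tolist()); print(g[0:40,240].tolist())
hsv=cv2.cvtColor(p,cv2.COLOR_BGR2HSV); print(hsv[0:80:2,318].tolist())
E
```

```text
time_s: 15.32
position: [0.4692, 0.0696, 0.0461]
tcp_rot: [[0.988, 0.154, 0.0], [0.154, -0.988, -0.0], [0.0, 0.0, -1.0]]
force: [-0.2, 1.6, -2.6]
opening: 0.343
grasp_force: 29.8
time_s: 15.98
position: [0.4692, 0.0696, 0.0447]
tcp_rot: [[0.988, 0.154, 0.001], [0.154, -0.988, -0.0], [0.001, 0.0, -1.0]]
force: [-0.7, -0.1, 5.7]
opening: 0.34
grasp_force: 29.8
[0.46916266 0.06956028 0.04472952] [112, 116, 112, 103, 98, 113, 109, 104, 101, 116, 163, 168, 167, 166, 166, 167, 168, 163, 164, 165, 165, 166, 164, 165, 165, 166, 163, 168, 165, 163, 167, 168, 166, 165, 165, 166, 166, 167, 165, 166, 166, 168, 166, 167, 166, 174, 178, 178, 185, 194, 198, 197, 197, 197, 196, 195, 196, 198, 196, 198, 198, 196, 198, 198, 198, 198, 199, 198, 197, 199, 199, 197, 198, 199, 198, 198, 199, 199, 199, 199]
[99, 93, 96, 99, 100, 98, 97, 96, 95, 89, 105, 159, 165, 161, 164, 166, 164, 166, 165, 164, 165, 165, 165, 165, 163, 164, 166, 165, 164, 165, 165, 164, 168, 165, 166, 165, 168, 163, 166, 167]
[[12, 22, 117], [13, 26, 117], [10, 29, 104], [10, 27, 115], [9, 48, 112], [10, 145, 230], [11, 147, 233], [10, 146, 234], [10, 145, 234], [10, 147, 232], [10, 145, 232], [10, 149, 232], [10, 146, 231], [10, 149, 231], [10, 148, 232], [11, 146, 233], [11, 147, 232], [10, 148, 233], [11, 147, 232], [10, 146, 233], [10, 146, 234], [10, 146, 232], [11, 149, 231], [18, 156, 226], [19, 151, 231], [21, 148, 240], [21, 150, 239], [20, 148, 239], [20, 150, 240], [20, 150, 240], [20, 149, 240], [20, 150, 240], [20, 148, 240], [21, 147, 240], [20, 149, 239], [21, 148, 240], [20, 149, 240], [20, 147, 240], [20, 146, 241], [21, 146, 240]]
```

Run:
```python
from h import *
s=bot.read_state();P=np.array(s['position']);R=np.array(s['tcp_rot']);c=cams.calibration("wrist");W=np.eye(4);W[:3,:3]=R;W[:3,3]=P;W=W@np.array(c['tool_from_camera']);K=np.array(c['mtx'])
u=np.array([np.cos(np.radians(8.8)),np.sin(np.radians(8.8)),0])
a=wun(W,K,[318,46],.012)[0];b=wun(W,K,[318,9.5],.016)[0];print(a,b,(a-P)@u,(b-P)@u,(b-a)@u)
```

```text
[0.56250074 0.0848464  0.012     ] [0.57654323 0.0870467  0.016     ] 0.09457789647311617 0.10879170041107888 0.014213803937962703
```

```bash
python3 -m handwheel '[[0.004,0.0006,0,0,0,0],[0.008,0.0012,0,0,0,0],[0.012,0.0019,0,0,0,0],[0.016,0.0025,0,0,0,0],[0.020,0.0031,0,0,0,0],[0.024,0.0037,0,0,0,0],[0.028,0.0043,0,0,0,0],[0.028,0.0043,0,0,0,0]]'
python3 -m handwheel '[[0.001,0.0002,0,0,0,0],[0.002,0.0003,0,0,0,0],[0.003,0.0005,0,0,0,0],[0.004,0.0006,0,0,0,0],[0.005,0.0008,0,0,0,0],[0.006,0.0009,0,0,0,0],[0.007,0.0011,0,0,0,0],[0.007,0.0011,0,0,0,0]]'
python3 -m handwheel '[[0.001,0.0002,0,0,0,0],[0.002,0.0003,0,0,0,0],[0.003,0.0005,0,0,0,0],[0.004,0.0006,0,0,0,0],[0.005,0.0008,0,0,0,0],[0.006,0.0009,0,0,0,0],[0.007,0.0011,0,0,0,0],[0.007,0.0011,0,0,0,0]]'
```

```text
time_s: 16.7
position: [0.4959, 0.0741, 0.0447]
tcp_rot: [[0.988, 0.154, -0.002], [0.154, -0.988, 0.0], [-0.002, -0.001, -1.0]]
force: [-2.8, -0.9, 7.6]
opening: 0.344
grasp_force: 29.9
time_s: 17.37
position: [0.4993, 0.075, 0.0447]
tcp_rot: [[0.988, 0.155, -0.01], [0.155, -0.988, -0.0], [-0.009, -0.001, -1.0]]
force: [-8.4, -2.4, 11.8]
opening: 0.341
grasp_force: 30.0
time_s: 18.03
position: [0.5025, 0.0763, 0.0446]
tcp_rot: [[0.988, 0.155, -0.018], [0.155, -0.988, 0.0], [-0.017, -0.003, -1.0]]
force: [-14.0, -3.2, 16.8]
opening: 0.345
grasp_force: 30.0
```

```bash
python3 -m handwheel '[[0,0,0.0005,0,-0.002,0],[0,0,0.001,0,-0.004,0],[0,0,0.0015,0,-0.006,0],[0.001,0.0002,0.0015,0,-0.008,0],[0.002,0.0003,0.0015,0,-0.008,0],[0.003,0.0005,0.0015,0,-0.008,0],[0.004,0.0006,0.0015,0,-0.008,0],[0.004,0.0006,0.0015,0,-0.008,0]]'
```

```text
time_s: 18.7
position: [0.5156, 0.0767, 0.0454]
tcp_rot: [[0.988, 0.154, 0.017], [0.154, -0.988, -0.0], [0.016, 0.003, -1.0]]
force: [-1.9, -0.0, -5.7]
opening: 0.343
grasp_force: 30.0
```

```bash
python3 -m handwheel '[[0,0,0,0,0.002,0],[-0.001,-0.0001,-0.0003,0,0.004,0],[-0.002,-0.0003,-0.0006,0,0.007,0],[-0.003,-0.0005,-0.0008,0,0.007,0],[-0.003,-0.0005,-0.0008,0,0.007,0],[-0.003,-0.0005,-0.0008,0,0.007,0],[-0.003,-0.0005,-0.0008,0,0.007,0],[-0.003,-0.0005,-0.0008,0,0.007,0]]'
python3 - <<'E'
from h import *
s=bot.read_state();print(s['position'],s['tcp_rot'],s['force'])
p,d=cams.capture("scene"); K,R,t=cal("scene")
c=proj("scene",(.578,.087,.02)).astype(int); print(c)
cv2.imwrite("pics/s8.png",cv2.resize(p[c[1]-50:c[1]+50,c[0]-65:c[0]+65],None,fx=6,fy=6,interpolation=2))
p,d,W,K=wcap("w8.png"); cv2.imwrite("pics/w8c.png",p)
E
```

```text
time_s: 19.37
position: [0.5123, 0.0761, 0.0449]
tcp_rot: [[0.988, 0.154, 0.003], [0.154, -0.988, -0.0], [0.003, 0.001, -1.0]]
force: [0.2, -0.5, -4.9]
opening: 0.338
grasp_force: 30.0
[0.51234562 0.07609456 0.04486107] [[ 9.88050806e-01  1.54103586e-01  2.77318009e-03]
 [ 1.54104394e-01 -9.88054568e-01 -7.88135150e-05]
 [ 2.72790781e-03  5.05230994e-04 -9.99996152e-01]] [ 0.24191226 -0.54352425 -4.87792264]
[368 205]
```

View pics/s8.png

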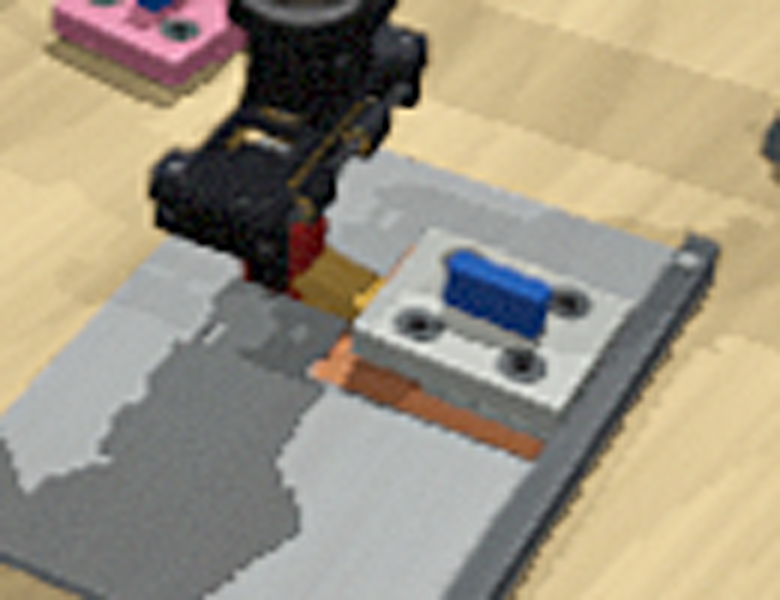

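View pics/w8c.png

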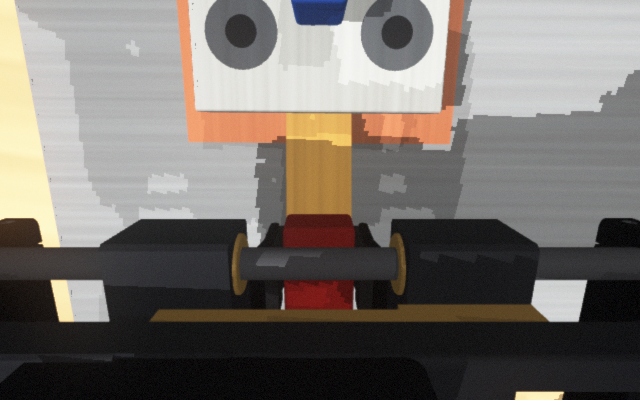

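The mould is still square on the bar, with copper on both sides. The wedge runs straight under the lip, whose edge is at wrist row 111, columns 285–352, and only the wedge touches the mould. I check the lift with the depth image.

Run:
```python
from h import *
p,d,W,K=wcap(); s=bot.read_state(); P=np.array(s['position']); u=np.array([.988,.153,0]); v=np.array([-.153,.988,0])
def pts(rs,cs):
    r,c=np.mgrid[rs,cs]; r=r.ravel();c=c.ravel();z=d[r,c]; k=z>0;r,c,z=r[k],c[k],z[k]
    C=np.c_[(c-K[0,2])/K[0,0]*z,(r-K[1,2])/K[1,1]*z,z]; return C@W[:3,:3].T+W[:3,3]
def fit(X,n):
    A=np.c_[(X-P)@u,(X-P)@v,np.ones(len(X))]; q=np.linalg.lstsq(A,X[:,2],rcond=None)[0]; print(n,q.round(4),len(X),(X[:,2]-A@q).std().round(5)); return q
m=fit(np.r_[pts(slice(85,107),slice(205,435)),pts(slice(30,80),slice(280,350))],"plate"); 
sl=fit(np.r_[pts(slice(90,180),slice(110,170)),pts(slice(90,180),slice(480,560))],"slab")
wd=fit(pts(slice(125,200),slice(295,345)),"ramp")
lip=wun(W,K,[318,111],.0195)[0]; x=(lip-P)@u; print("lip x",x, "tops above slab", m[0]*x+m[2]-sl[2]-sl[0]*x, "ramp above slab at lip",wd[0]*x+wd[2]-sl[2]-sl[0]*x)
print((p[111-14:111+6,240]).mean(1).round().tolist(), s['position'],s['force'],s['time_s'])
```

```text
plate [-0.0309  0.0003  0.0411] 8528 0.00065
slab [-0.0005  0.0002  0.0096] 12561 0.00065
ramp [-0.2473 -0.003   0.0354] 3732 0.00063
lip x 0.06570899300384338 tops above slab 0.029544021157197797 ramp above slab at lip 0.009558049473746857
[226.0, 228.0, 227.0, 227.0, 228.0, 229.0, 228.0, 227.0, 228.0, 227.0, 225.0, 225.0, 216.0, 193.0, 132.0, 141.0, 160.0, 159.0, 160.0, 159.0] [0.51210283 0.07612472 0.04479781] [ 1.05078967  0.2642279  -4.64820503] 19.5167
```

```bash
python3 -m handwheel '[[0,0,-0.0003,0,0,0],[0,0,-0.0005,0,0,0],[0,0,-0.0005,0,0,0],[0,0,-0.0005,0,0,0],[0,0,-0.0005,0,0,0],[0,0,-0.0005,0,0,0],[0,0,-0.0005,0,0,0],[0,0,-0.0005,0,0,0]]'
python3 -c "
from rig import bot; print(bot.hand_in())"
```

```text
time_s: 20.18
position: [0.5121, 0.0761, 0.0446]
tcp_rot: [[0.988, 0.154, 0.002], [0.154, -0.988, -0.0], [0.002, 0.0, -1.0]]
force: [-2.2, -1.3, 4.6]
opening: 0.341
grasp_force: 30.0
the job is handed in; nothing more can be done
None
```

I handed the job in at 20.2 s, with no verdict returned: the mould is square against the stop bar on the copper patch, its lip raised about 3.5 mm (by depth image) on the still-gripped wedge, and the sinkers and dish were left alone.

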